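# Seat the vial caps, then lift the sample carrier and hold it level

## Task

Some of the four orange caps on the vials in the blue sample carrier are standing proud: with the carrier still on its station, press them down until all four are fully home. Then take the carrier by its handle bar, lift it straight up roughly 10 cm clear of the station and finish while still holding it there, steady and level, for its underside to be inspected. Keep the carrier upright throughout and leave the other things on the bench where they are.

Things in the scene. Friction and masses are not known exactly. Their poses are not given: they have to be found in the camera images.
- carrier_grip (a point): centre of the handle bar of the sample carrier, a loose blue two-deck rack (base 130 mm along x, 180 mm along y) with four amber vials, about 0.5 kg evenly loaded. The bar is straight aluminium along the carrier's y, 14 mm wide (x), 16 mm tall, with 146 mm free between its two end posts; its centre is 98 mm above the carrier's underside and its top 106 mm; z is up. The four vials stand at x = +-42 mm, y = +-45 mm from it
- carrier: the sample carrier itself; origin at the centre of its underside, axes as carrier_grip
- cap1 (a joint): how far cap 1 stands proud of its fully home position, in m: 0 = fully home, up to 0.008. Slides along the carrier's upright axis with plain friction (about 7 N to push down, no spring, stays where left; hard stop at 0). Its vial is the one 42 mm towards the carrier's +x and 45 mm towards its +y
- cap1_top (a point): centre of the top face of cap 1, an orange disc 23 mm in diameter and 12 mm tall on an amber vial; when home its top is 58 mm above the carrier's underside; axes as the carrier's, z up
- cap2 (a joint): how far cap 2 stands proud of its fully home position, in m: 0 = fully home, up to 0.008. Slides along the carrier's upright axis with plain friction (about 7 N to push down, no spring, stays where left; hard stop at 0). Its vial is the one 42 mm towards the carrier's +x and 45 mm towards its -y
- cap2_top (a point): centre of the top face of cap 2, an orange disc 23 mm in diameter and 12 mm tall on an amber vial; when home its top is 58 mm above the carrier's underside; axes as the carrier's, z up
- cap3 (a joint): how far cap 3 stands proud of its fully home position, in m: 0 = fully home, up to 0.008. Slides along the carrier's upright axis with plain friction (about 7 N to push down, no spring, stays where left; hard stop at 0). Its vial is the one 42 mm towards the carrier's -x and 45 mm towards its +y
- cap3_top (a point): centre of the top face of cap 3, an orange disc 23 mm in diameter and 12 mm tall on an amber vial; when home its top is 58 mm above the carrier's underside; axes as the carrier's, z up
- cap4 (a joint): how far cap 4 stands proud of its fully home position, in m: 0 = fully home, up to 0.008. Slides along the carrier's upright axis with plain friction (about 7 N to push down, no spring, stays where left; hard stop at 0). Its vial is the one 42 mm towards the carrier's -x and 45 mm towards its -y
- cap4_top (a point): centre of the top face of cap 4, an orange disc 23 mm in diameter and 12 mm tall on an amber vial; when home its top is 58 mm above the carrier's underside; axes as the carrier's, z up
- station: the fixed grey tray station that carries the carrier: plate 190 mm along x, 240 mm along y, 20 mm tall, origin at the centre of its underside on the bench. The carrier stands on the plate inside a low steel rim (rim top 28 mm above the bench, about 6 mm play all round)
- mixer: fixed off-white tube mixer, 170 x 190 mm, 67 mm tall, beside the station; origin under its centre
- solvent1: bystander, loose: clear solvent bottle, blue cap, 80 mm diameter, 180 mm tall; origin under its centre
- solvent2: bystander, loose: amber solvent bottle, blue cap, 80 mm diameter, 180 mm tall; origin under its centre
- beaker: bystander, loose: glass beaker, 70 mm diameter, 85 mm tall; origin under its centre
- tipbox: bystander, loose: green pipette tip box with clear lid, 82 x 122 x 65 mm; origin under its centre
- jar: bystander, loose: jar with white lid, 60 mm diameter, 90 mm tall; origin under its centre
There are look-alikes about, which are no part of the job. What is shaped like the carrier but black, green or turquoise is not meant.

How it is judged:
By the outcome, as a careful person would: the job done as asked, in the order asked, and still so for the second after the job is handed in, while the arm keeps its last pose, push and grip.
It also fails if it takes over 58 s, if anything falls off the work surface, if the arm or the gripper's body presses on something with over 40 N, if the wrist force passes 120 N, or if a joint passes its speed limit or range.

## Robot

A 6-joint arm with a two-finger parallel gripper is mounted at the origin on the work surface. World frame = base frame: x ahead of the robot, y to its left, z up, the work surface at z = 0. Lengths are in m, angles in rad, forces in N, time in s.
With the tool pointing down it reaches from about 0.35 to 0.975 m from the base axis. Payload 4.9 kg.
Tool frame: the origin (TCP) lies on the centre line of the jaws, within the pads' length; the fingertips stand 11 mm ahead of it and the grasp point (between the pads) lies 8 mm behind it (manip.finger_overhang is the distance from the TCP to the fingertips, in m); y points along the fingers, z is the direction in which the jaws open and shut, and the axes are right-handed (so a half turn about y gives the same grasp; the last joint's range is limited). The gripper opens to 85 mm and grips with 20 to 120 N. Pads are 22 mm wide; open, the fingers measure 114 mm over their backs; the gripper's body (76 mm by 85 mm) begins 54 mm behind the grasp point. The pads swing forward as they close: fully open they stand 13 mm farther back than shut.
Start: joints at [-1.46, 0.053, 1.613, -0, 1.476, -0.119], TCP at [0.142, -0.609, 0.242] pointing down, gripper open.
Joint ranges: [-3.01, 3.01], [-1.01, 2.22], [0.06, 2.58], [-1.02, 4.17], [0.09, 2.62], [-3.14, 3.14]. Speed limits (rad/s): [2.57, 2.57, 3.14, 3.14, 3.14, 3.14].

## Interface

Orientations are given as a unit quaternion [w, x, y, z].
In Python, from plant import readout, cams, workorder, manip gives the robot as it stands.
- The arm moves only by the tool play_rows, never from a script. Its arguments are lists of equal length, an entry for each row: "slide": the shift along the tool's x, y, z in cm, a list of three; "yaw": the turn about the tool's y in degrees; "grip": the closure, from -1 (fully open) to 1 (shut), so that 0 is half open. In form: {"slide": [[x, y, z], ...], "yaw": [yaw, ...], "grip": [grip, ...]}. A call has 1 to 12 rows; each row shifts and turns the commanded pose from where the row before left it, along the tool's axes as they then stand; what a row does not reach is not made up. A row lasts 1/10 s, in which the tool goes at most 50 mm and 8.59 degrees, less where a joint would pass 70% of its speed; a pose out of reach is approached as far as the arm can. A call with a gripper value outside its range is refused whole. The fingers move at their own pace and stop on an object; the grip force is fixed at half the most. Time passes only in rows, so rows that do not move let the fingers close. It gives the time, the measured TCP pose, the force and the opening at its end, in the units of the state.
- readout.state(): the state, without advancing time (a new reading comes with each control period).
- cams.grab_frame(name): name is "scene" or "side" or "wrist"; returns a dict with "image" (420x560x3 uint8, red, green, blue), "mtx" (3x3 intrinsics, pixels), "R" (3x3) and "t" (3): a world point X has camera coordinates R X + t; the wrist camera has in their place "mount" (4x4, takes a point from camera to tool coordinates, whose origin is the TCP and whose axes are the tool frame's). Camera axes: x right, y down, z forward; pixel columns grow to the right and rows downward; lengths in m; the calibration is good to about 2 mm. A picture is of the moment at which its call begins: read the wrist's pose just before it. There is no depth.
- workorder.job_done(): hands the job in, once; it reports no verdict.
The state is a dict: "time": time; "joint_pos": joint angles; "joint_vel": joint speeds; "joint_efforts": joint torques, N m; "tool_pos": TCP position; "tool_rot": TCP orientation; "contact_force": force on the tool from outside, world axes, zero at the start; "ft_torque": the same for the moment, N m; "gripper_width": opening from 0.0 (shut) to 1.0 (fully open).
Only numpy, scipy, OpenCV 4.12 (cv2) and the standard library are available. Lean on these libraries where they do the work, as an engineer would, in place of code of your own. Each camera call takes 0.05 s, during which the arm holds its last target.

## Working session

There is one attempt and no reset: what is moved stays moved. The work goes in short steps, Python scripts to look and compute and a tool call to move; the robot and the scene stay as the last step left them, time stands still between calls to the robot, and variables do not carry over. Pictures are saved under pics/ and viewed, and the job is handed in when it is done.

Besides the shell and the picture viewer there is one more tool, called after "Request:" by a JSON object that holds its "op" and its "data". play_rows: Moves the arm, as the interface text tells. Its arguments: {"type":"object","properties":{"slide":{"type":"array","items":{"type":"array","items":{"type":"number"}}},"yaw":{"type":"array","items":{"type":"number"}},"grip":{"type":"array","items":{"type":"number"}}},"required":["slide","yaw","grip"]}

```bash
mkdir -p pics; ls; python3 - <<'E'
from plant import readout, cams, workorder, manip
import cv2,json
s=readout.state();print(s)
print([a for a in dir(manip) if a[0]!='_'])
for n in("scene","side","wrist"):
    f=cams.grab_frame(n)
    cv2.imwrite(f'pics/{n}0.png',f['image'][:,:,::-1])
    print(n,{k:v.tolist() if hasattr(v,'tolist') else v for k,v in f.items() if k!='image'})
E
```

```text
pics
{'time': 0.0, 'joint_pos': array([-1.45998676e+00,  5.33660323e-02,  1.61431683e+00, -2.44369013e-05,
        1.47602403e+00, -1.18976546e-01]), 'joint_vel': array([ 0.00147212, -0.00076236, -0.00031788, -0.00097607, -0.00044144,
       -0.00010915]), 'joint_efforts': array([ 7.23833764e-04, -3.93682694e+01, -3.70170772e+01, -5.08191386e-05,
        6.98800446e-03, -5.40031678e-06]), 'tool_pos': array([ 0.14229531, -0.60795213,  0.24104369]), 'tool_rot': array([ 0.08105827, -0.08106936,  0.7031919 , -0.70169685]), 'contact_force': array([-0.69454239, -0.48980129,  0.61991985]), 'ft_torque': array([ 0.00029735, -0.01574526,  0.03619768]), 'gripper_width': 1.0012257992501499}
['IKError', 'finger_overhang']
scene {'mtx': [[473.5270006511688, 0.0, 279.7375205576682], [0.0, 473.5270006511688, 208.65541697539277], [0.0, 0.0, 1.0]], 'R': [[-0.6496448240442398, 0.760214520936526, -0.005956907736143342], [0.5905946946981969, 0.4997305274647356, -0.6336144778287197], [-0.4787060780759655, -0.41514248406669435, -0.7736260134820067]], 't': [0.39599833237947857, -0.2011094125826904, 2.117465783732882]}
side {'mtx': [[538.5938119129526, 0.0, 288.9874492397274], [0.0, 538.5938119129526, 207.61629033668538], [0.0, 0.0, 1.0]], 'R': [[-0.9656568658343585, -0.2591755688711508, 0.01829868758351138], [-0.20693584731057785, 0.724606012203575, -0.6573611504920912], [0.15711261109413469, -0.6385719627252265, -0.7533534866557898]], 't': [0.496333448250469, 0.22204026690141043, 1.9274404872792164]}
wrist {'mtx': [[307.44849710174856, 0.0, 274.55020834605625], [0.0, 307.44849710174856, 204.4968499989757], [0.0, 0.0, 1.0]], 'mount': [[-0.00034820625497660856, 0.9659333245104019, 0.25879082548012755, -0.06615790737065967], [0.0014709014205571353, -0.2587900664862714, 0.9659324706919432, -0.13177821168612636], [0.9999988576000546, 0.0007169995210059104, -0.00133068037930947, 0.000409866466329345], [0.0, 0.0, 0.0, 1.0]]}
```

View pics/scene0.png

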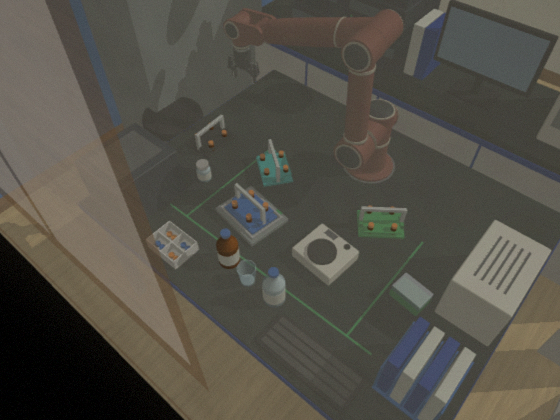

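View pics/side0.png

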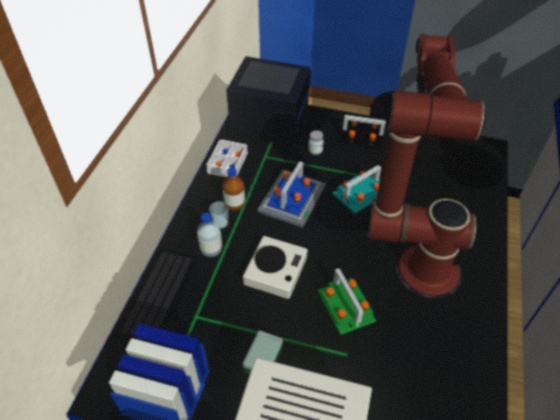

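View pics/wrist0.png

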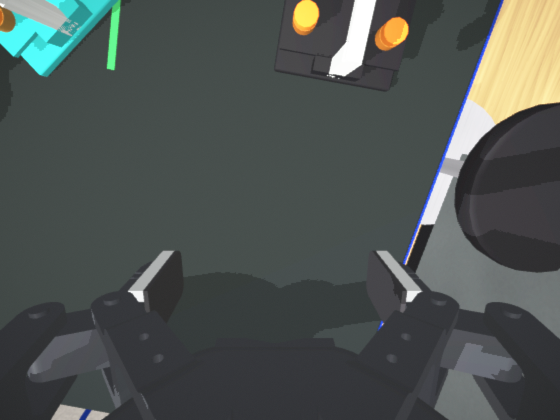

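Candidates in the scene view: black (210,135), turquoise (274,165), blue on grey station (252,212), green (382,222). The blue one fits, because it is blue and stands on the grey tray. I'll confirm it in an enlarged crop.

```bash
cat > h.py <<'E'
import numpy as np,cv2
from plant import readout,cams,workorder,manip
from scipy.spatial.transform import Rotation as Ro
def pose(s=None):
    s=s or readout.state(); q=s['tool_rot']; return Ro.from_quat([q[1],q[2],q[3],q[0]]).as_matrix(),s['tool_pos']
def ray(f,uv,P=None):
    K=np.array(f['mtx']); d=np.linalg.solve(K,[uv[0],uv[1],1.])
    if 'R' in f: R=np.array(f['R']);return -R.T@f['t'],R.T@d
    M=np.array(f['mount']);R,p=P; return R@M[:3,3]+p, R@(M[:3,:3]@d)
def onz(f,uv,z,P=None):
    o,d=ray(f,uv,P); return o+d*(z-o[2])/d[2]
def tri(rs):
    A=0;b=0
    for o,d in rs:
        d=d/np.linalg.norm(d);Q=np.eye(3)-np.outer(d,d);A=A+Q;b=b+Q@o
    return np.linalg.solve(A,b)
def proj(f,X,P=None):
    K=np.array(f['mtx'])
    if 'R' in f: c=np.array(f['R'])@X+f['t']
    else:
        M=np.array(f['mount']);R,p=P; c=M[:3,:3].T@(R.T@(X-p)-M[:3,3])
    c=K@c; return c[:2]/c[2]
E
python3 - <<'E'
import cv2,numpy as np
a=cv2.imread('pics/scene0.png')[170:260,200:310];b=cv2.imread('pics/side0.png')[150:240,240:350]
cv2.imwrite('pics/crop0.png',np.vstack([cv2.resize(x,None,fx=3.3*1.0,fy=3.3,interpolation=cv2.INTER_CUBIC) for x in(a,b)]))
from h import *
fs={'scene':cams.grab_frame('scene'),'side':cams.grab_frame('side')}
for n,(x0,y0,x1,y1) in {'scene':(215,180,292,243),'side':(255,160,330,226)}.items():
    hsv=cv2.cvtColor(fs[n]['image'],cv2.COLOR_RGB2HSV)
    m=cv2.inRange(hsv,(3,120,90),(20,255,255));mm=m*0;mm[y0:y1,x0:x1]=m[y0:y1,x0:x1]
    k,l,st,c=cv2.connectedComponentsWithStats(mm)
    for i in range(1,k):
        if st[i,4]>8: print(n,st[i].tolist(),c[i].round(1),onz(fs[n],c[i],0.075).round(3))
    m=cv2.inRange(hsv,(105,110,60),(125,255,255));mm=m*0;mm[y0:y1,x0:x1]=m[y0:y1,x0:x1]
    ys,xs=np.nonzero(mm);print(cv2.minAreaRect(np.c_[xs,ys].astype(np.float32)))
    print(np.round([onz(fs[n],p,0.03)[:2] for p in cv2.boxPoints(cv2.minAreaRect(np.c_[xs,ys].astype(np.float32)))],3).tolist())
E
```

```text
scene [249, 190, 5, 6, 19] [251.3 192.3] [ 0.509 -0.236  0.075]
scene [232, 201, 5, 4, 13] [233.9 202.3] [ 0.593 -0.253  0.075]
scene [263, 203, 5, 6, 19] [265.5 204.8] [ 0.521 -0.149  0.075]
scene [247, 214, 4, 6, 15] [248.7 216.3] [ 0.607 -0.16   0.075]
scene [228, 236, 10, 7, 45] [232.4 239.7] [ 0.728 -0.131  0.075]
((0.0, 0.0), (0.0, 0.0), 0.0)
[[0.317, -2.598], [0.317, -2.598], [0.317, -2.598], [0.317, -2.598]]
side [284, 171, 5, 9, 31] [286.2 174.4] [ 0.594 -0.249  0.075]
side [304, 178, 6, 8, 36] [306.4 181.4] [ 0.508 -0.234  0.075]
side [274, 187, 5, 8, 30] [276.4 190.2] [ 0.608 -0.157  0.075]
side [295, 194, 5, 5, 23] [297.  196.2] [ 0.524 -0.149  0.075]
((291.13677978515625, 192.85379028320312), (34.092132568359375, 43.707862854003906), 29.05460548400879)
[[0.64, -0.118], [0.616, -0.343], [0.476, -0.285], [0.508, -0.069]]
```

View pics/crop0.png

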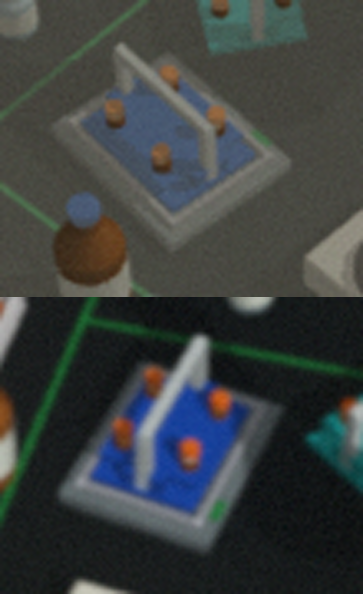

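The crop shows the blue carrier on the grey station, with four orange caps beside the bar. In the scene view they are at (251,192), (234,202), (265,205) and (249,216). Its centre is about (0.558, -0.199). I'll compute the approach.

```bash
cat >> h.py <<'E'
def plan(target,jaw=None):
    """print slide (cm, tool axes) and yaw to bring TCP to target with tool z (jaws) along jaw (2-vec, mod 180)"""
    R,p=pose(); print('R',R.round(3).tolist(),'p',p.round(4))
    print('slide cm',(R.T@(np.array(target)-p)*100).round(2))
    if jaw is not None:
        j=np.array([jaw[0],jaw[1],0.]);j/=np.linalg.norm(j)
        best=[]
        for s in(1,-1):
            v=R.T@(s*j); best.append(np.degrees(np.arctan2(v[0],v[2])))
        print('yaw deg options',np.round(best,2))
E
python3 - <<'E'
from h import *
plan([0.558,-0.199,0.26],[0.15,0.99])
E
```

```text
R [[-0.974, -0.0, 0.228], [-0.228, 0.001, -0.974], [-0.0, -1.0, -0.001]] p [ 0.1423 -0.6083  0.2417]
slide cm [-49.8   -1.79 -30.39]
yaw deg options [-158.22   21.78]
```

Request:
{"op": "play_rows", "data": {"slide": [[-3.8, -0.35, -2.9], [-3.8, -0.35, -2.9], [-3.8, -0.35, -2.9], [-3.8, -0.35, -2.9], [-3.8, -0.35, -2.9], [-3.8, -0.35, -2.9], [-3.8, -0.35, -2.9], [-3.8, -0.35, -2.9], [-3.8, -0.35, -2.9], [-3.8, -0.35, -2.9], [-3.8, -0.35, -2.9], [0, 0, 0]], "yaw": [0, 0, 0, 0, 0, 0, 0, 0, 0, 0, 0, 0], "grip": [-1, -1, -1, -1, -1, -1, -1, -1, -1, -1, -1, -1]}}

```text
time: 1.45
tool_pos: [0.4793, -0.1986, 0.2814]
tool_rot: [0.084, -0.083, 0.702, -0.702]
contact_force: [-0.0, -0.5, 0.0]
gripper_width: 0.997
```

Request:
{"op": "play_rows", "data": {"slide": [[0, 0, 0], [0, 0, 0], [0, 0, 0], [0, 0, 0], [0, 0, 0], [0, 0, 0], [0, 0, 0]], "yaw": [7.2, 7.2, 7.2, 0, 0, 0, 0], "grip": [1, 1, 1, 1, 1, 1, 1]}}

```text
time: 2.15
tool_pos: [0.4766, -0.2029, 0.2808]
tool_rot: [-0.052, 0.052, 0.705, -0.705]
contact_force: [0.1, 0.4, -1.0]
gripper_width: 0.002
```

```bash
python3 - <<'E'
from h import *
P=pose();f=cams.grab_frame('wrist');print(P)
cv2.imwrite('pics/w1.png',f['image'][:,:,::-1])
E
```

```text
(array([[-9.89296056e-01, -8.54110274e-05, -1.45922260e-01],
       [ 1.45922258e-01,  2.43005794e-05, -9.89296060e-01],
       [ 8.80427883e-05, -9.99999996e-01, -1.15770974e-05]]), array([ 0.47659277, -0.20288408,  0.28076208]))
```

View pics/w1.png

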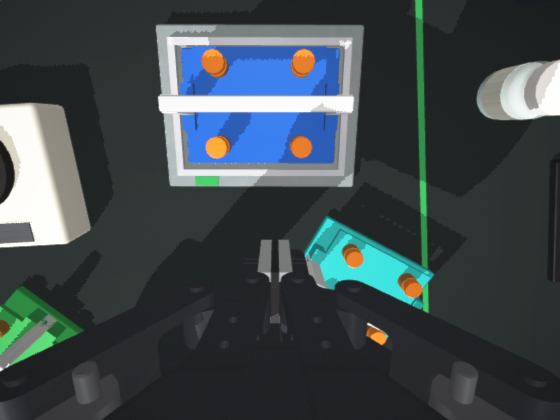

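The wrist view shows the blue carrier's bar from (158,103) to (353,103), with caps near (214,62), (303,62), (217,147) and (301,147). Next I'll measure it, and check the bottle clearance.

```bash
python3 - <<'E'
from h import *
P=pose();f=cams.grab_frame('wrist');img=f['image'];print(readout.state()['joint_pos'].round(3))
hsv=cv2.cvtColor(img,cv2.COLOR_RGB2HSV)
# bar
g=cv2.inRange(hsv,(0,0,215),(180,60,255));g[:85]=0;g[118:]=0;g[:,:150]=0;g[:,360:]=0
c=max(cv2.findContours(g,cv2.RETR_EXTERNAL,cv2.CHAIN_APPROX_NONE)[0],key=cv2.contourArea)
r=cv2.minAreaRect(c);b=cv2.boxPoints(r);print('bar',r)
W=np.array([onz(f,p,0.126,P) for p in b]);print(W.round(4));print('centre',W.mean(0).round(4))
# caps
m=cv2.inRange(hsv,(5,150,120),(18,255,255));m[180:]=0
k,l,st,ce=cv2.connectedComponentsWithStats(m)
for i in range(1,k):
    if st[i,4]>50: print(st[i].tolist(),ce[i].round(1),onz(f,ce[i],.078,P).round(4), 'V',[int(v) for v in np.percentile(hsv[l==i][:,2],[10,50,90])])
x0,y0=150,20
cv2.imwrite('pics/w1c.png',cv2.resize(img[20:190,150:370,::-1],None,fx=3.6,fy=3.5,interpolation=cv2.INTER_CUBIC))
s=cams.grab_frame('scene');h=cams.grab_frame('side')
print('bottle top amber',tri([ray(s,(227.5,233)),ray(h,(233,171))]),onz(s,(227,232),.18))
E
```

```text
[-0.546 -0.227  1.811 -0.     1.557  1.171]
bar ((255.5, 106.5), (21.0, 195.0), 90.0)
[[ 0.579  -0.1137  0.126 ]
 [ 0.554  -0.2838  0.126 ]
 [ 0.5362 -0.2824  0.126 ]
 [ 0.5617 -0.1094  0.126 ]]
centre [ 0.5577 -0.1973  0.126 ]
[292, 49, 23, 28, 483] [302.5  62.6] [ 0.595  -0.2482  0.078 ] V [185, 230, 254]
[202, 50, 25, 27, 509] [214.1  62.8] [ 0.6078 -0.1605  0.078 ] V [171, 228, 254]
[206, 136, 24, 22, 398] [217.6 146.4] [ 0.5261 -0.1481  0.078 ] V [177, 254, 255]
[290, 136, 22, 22, 359] [300.5 146.5] [ 0.513 -0.236  0.078] V [209, 231, 232]
bottle top amber [ 0.76257082 -0.11078701  0.17628457] [ 0.76435752 -0.1091502   0.18      ]
```

View pics/w1c.png

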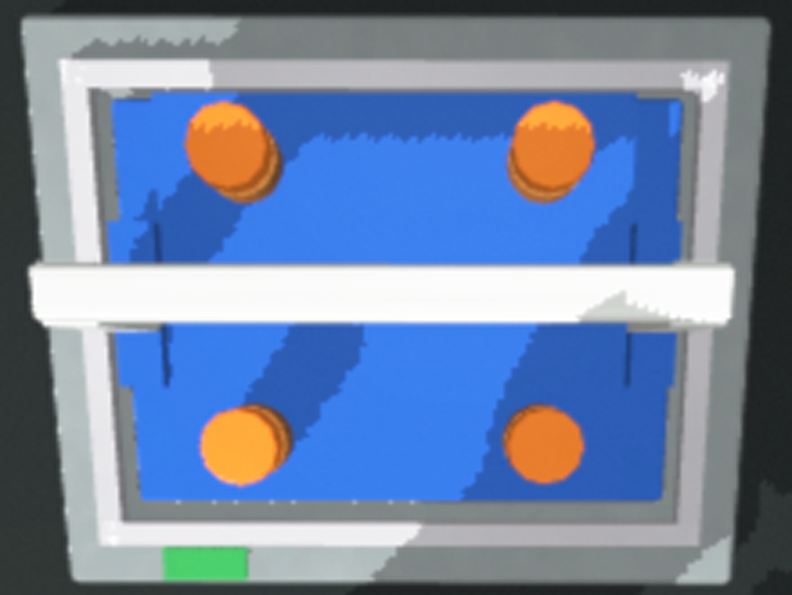

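Request:
{"op": "play_rows", "data": {"slide": [[-2.0, 0, 1.4], [-2.0, 0, 1.4], [0, 4, 0], [0, 4, 0], [0, 4, 0], [0, 3, 0], [0, 1, 0], [0, 0, 0]], "yaw": [0, 0, 0, 0, 0, 0, 0, 0], "grip": [1, 1, 1, 1, 1, 1, 1, 1]}}

```text
time: 3.15
tool_pos: [0.5113, -0.2357, 0.1192]
tool_rot: [-0.053, 0.051, 0.706, -0.705]
contact_force: [0.1, 0.7, -0.2]
gripper_width: -0.002
```

```bash
python3 - <<'E'
from h import *
print(manip.finger_overhang);plan([0.5124,-0.2364,0.089])
P=pose();f=cams.grab_frame('wrist');cv2.imwrite('pics/w2.png',f['image'][:,:,::-1])
E
```

```text
0.011
R [[-0.989, -0.003, -0.146], [0.146, 0.002, -0.989], [0.003, -1.0, -0.001]] p [ 0.5113 -0.2357  0.1192]
slide cm [-0.13  3.02  0.06]
```

View pics/w2.png

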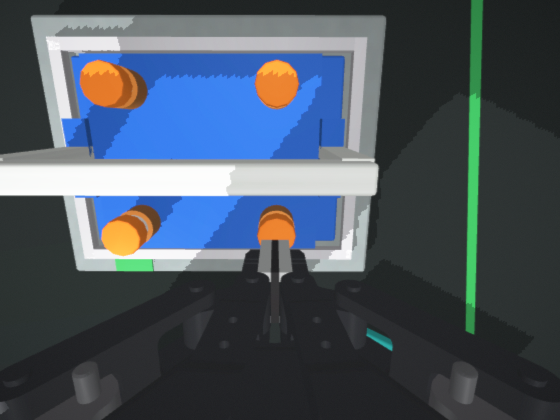

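The closed fingers are centred over the near-right cap at (277,225), so I'll go down on it.

Request:
{"op": "play_rows", "data": {"slide": [[-0.1, 1.2, 0.05], [0, 0.4, 0], [0, 0.2, 0], [0, 0.2, 0], [0, 0.2, 0]], "yaw": [0, 0, 0, 0, 0], "grip": [1, 1, 1, 1, 1]}}

```text
time: 3.7
tool_pos: [0.5133, -0.2371, 0.0991]
tool_rot: [0.052, -0.052, -0.705, 0.705]
contact_force: [-0.3, 0.2, -0.4]
gripper_width: -0.003
```

Request:
{"op": "play_rows", "data": {"slide": [[0, 0.2, 0], [0, 0.2, 0]], "yaw": [0, 0], "grip": [1, 1]}}

```text
time: 3.9
tool_pos: [0.5131, -0.237, 0.0948]
tool_rot: [0.052, -0.052, -0.705, 0.705]
contact_force: [-0.4, 0.4, 0.4]
gripper_width: 0.003
```

Request:
{"op": "play_rows", "data": {"slide": [[0, 0.2, 0], [0, 0.1, 0]], "yaw": [0, 0], "grip": [1, 1]}}

```text
time: 4.1
tool_pos: [0.5131, -0.237, 0.0923]
tool_rot: [-0.052, 0.052, 0.705, -0.705]
contact_force: [-2.6, 1.6, 6.5]
gripper_width: -0.001
```

Request:
{"op": "play_rows", "data": {"slide": [[0, 0.1, 0], [0, 0.1, 0]], "yaw": [0, 0], "grip": [1, 1]}}

```text
time: 4.3
tool_pos: [0.5131, -0.237, 0.091]
tool_rot: [-0.052, 0.052, 0.705, -0.705]
contact_force: [-2.9, 1.7, 7.4]
gripper_width: -0.0
```

Request:
{"op": "play_rows", "data": {"slide": [[0, 0.1, 0]], "yaw": [0], "grip": [1]}}

```text
time: 4.4
tool_pos: [0.5131, -0.237, 0.09]
tool_rot: [-0.052, 0.052, 0.705, -0.705]
contact_force: [-4.2, 2.6, 7.7]
gripper_width: -0.0
```

Request:
{"op": "play_rows", "data": {"slide": [[0, 0.1, 0], [0, 0.1, 0]], "yaw": [0, 0], "grip": [1, 1]}}

```text
time: 4.6
tool_pos: [0.5132, -0.237, 0.0889]
tool_rot: [-0.052, 0.052, 0.705, -0.705]
contact_force: [-6.8, 3.9, 16.3]
gripper_width: -0.002
```

Request:
{"op": "play_rows", "data": {"slide": [[0, 0.1, 0]], "yaw": [0], "grip": [1]}}

```text
time: 4.7
tool_pos: [0.5133, -0.237, 0.0889]
tool_rot: [-0.052, 0.051, 0.705, -0.705]
contact_force: [-10.3, 5.8, 19.9]
gripper_width: -0.001
```

It hit the hard stop at TCP z 0.0889, and the expected home height is 0.089. Next is the near +y cap.

Request:
{"op": "play_rows", "data": {"slide": [[0, -1, 0], [0, -1.5, 0], [0.05, 0, -4.5], [0.05, 0, -4.5], [0, 0.6, 0], [0, 0.2, 0], [0, 0, 0]], "yaw": [0, 0, 0, 0, 0, 0, 0], "grip": [1, 1, 1, 1, 1, 1, 1]}}

```text
time: 5.4
tool_pos: [0.5251, -0.1483, 0.1026]
tool_rot: [0.052, -0.052, -0.705, 0.705]
contact_force: [0.7, -0.8, 0.1]
gripper_width: -0.001
```

```bash
python3 - <<'E'
from h import *
plan([0.5256,-0.1474,0.089])
P=pose();f=cams.grab_frame('wrist');cv2.imwrite('pics/w3.png',f['image'][:,:,::-1])
E
```

```text
R [[-0.989, -0.0, -0.147], [0.147, -0.0, -0.989], [0.0, -1.0, 0.0]] p [ 0.5251 -0.1483  0.1026]
slide cm [-0.04  1.36 -0.09]
```

View pics/w3.png

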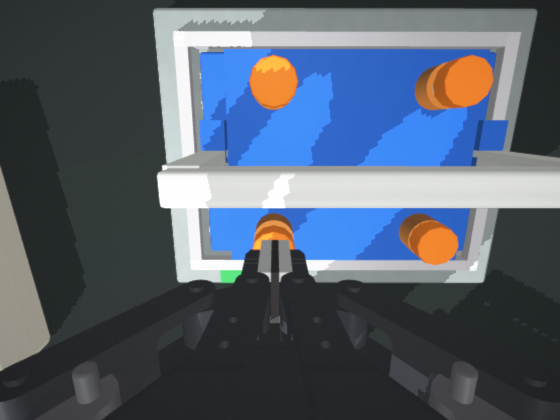

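The fingers are above the near-left cap at (273,232) and aligned.

Request:
{"op": "play_rows", "data": {"slide": [[0, 0.4, -0.05], [0, 0.2, 0], [0, 0.1, 0]], "yaw": [0, 0, 0], "grip": [1, 1, 1]}}

```text
time: 5.75
tool_pos: [0.5252, -0.1479, 0.096]
tool_rot: [0.053, -0.052, -0.705, 0.705]
contact_force: [-3.3, 0.4, 6.7]
gripper_width: 0.005
```

Request:
{"op": "play_rows", "data": {"slide": [[0, 0.2, 0], [0, 0.1, 0]], "yaw": [0, 0], "grip": [1, 1]}}

```text
time: 5.95
tool_pos: [0.5252, -0.1479, 0.0938]
tool_rot: [0.052, -0.052, -0.705, 0.705]
contact_force: [-3.9, -1.0, 7.0]
gripper_width: 0.0
```

Request:
{"op": "play_rows", "data": {"slide": [[0, 0.2, 0], [0, 0.1, 0]], "yaw": [0, 0], "grip": [1, 1]}}

```text
time: 6.15
tool_pos: [0.5252, -0.1479, 0.0909]
tool_rot: [0.052, -0.052, -0.705, 0.705]
contact_force: [-4.9, 1.2, 7.4]
gripper_width: -0.002
```

Request:
{"op": "play_rows", "data": {"slide": [[0, 0.2, 0], [0, 0.1, 0]], "yaw": [0, 0], "grip": [1, 1]}}

```text
time: 6.35
tool_pos: [0.5253, -0.1479, 0.0889]
tool_rot: [0.053, -0.052, -0.705, 0.705]
contact_force: [-9.1, 2.5, 17.7]
gripper_width: -0.001
```

Request:
{"op": "play_rows", "data": {"slide": [[0, 0.1, 0]], "yaw": [0], "grip": [1]}}

```text
time: 6.45
tool_pos: [0.5253, -0.148, 0.0888]
tool_rot: [0.053, -0.051, -0.705, 0.705]
contact_force: [-11.6, 2.4, 21.1]
gripper_width: -0.002
```

Home (stop at 0.0888, 21 N). Now over the bar to the far +y cap.

Request:
{"op": "play_rows", "data": {"slide": [[0, -1.5, 0], [0, -3.5, 0], [0, -3.0, 0], [-4.2, 0, 0], [-4.2, 0, 0], [0, 3.0, 0], [0, 2.5, 0], [0, 0.6, 0], [0, 0, 0]], "yaw": [0, 0, 0, 0, 0, 0, 0, 0, 0], "grip": [1, 1, 1, 1, 1, 1, 1, 1, 1]}}

```text
time: 7.35
tool_pos: [0.6075, -0.1593, 0.1035]
tool_rot: [-0.053, 0.051, 0.706, -0.705]
contact_force: [-0.2, -0.1, -0.2]
gripper_width: -0.002
```

```bash
python3 - <<'E'
from h import *
plan([0.6086,-0.1596,0.089])
P=pose();f=cams.grab_frame('wrist');cv2.imwrite('pics/w4.png',f['image'][:,:,::-1])
E
```

```text
R [[-0.989, -0.003, -0.147], [0.147, 0.001, -0.989], [0.003, -1.0, -0.001]] p [ 0.6075 -0.1593  0.1035]
slide cm [-0.11  1.45  0.01]
```

View pics/w4.png

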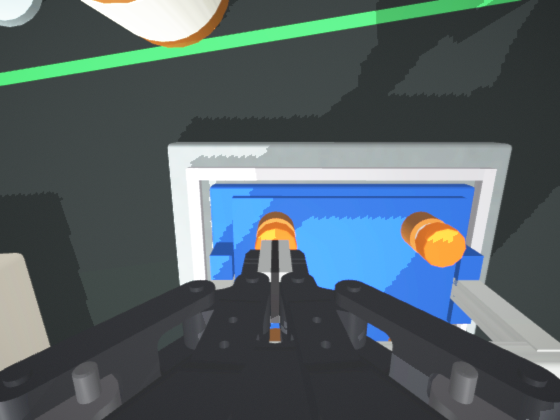

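The far-left cap at (276,230) is under the fingers, and the amber bottle is well clear.

Request:
{"op": "play_rows", "data": {"slide": [[-0.1, 0.4, 0], [0, 0.2, 0], [0, 0.1, 0]], "yaw": [0, 0, 0], "grip": [1, 1, 1]}}

```text
time: 7.7
tool_pos: [0.6099, -0.1599, 0.0986]
tool_rot: [0.052, -0.052, -0.705, 0.705]
contact_force: [0.3, 0.3, 0.0]
gripper_width: -0.0
```

Request:
{"op": "play_rows", "data": {"slide": [[0, 0.2, 0], [0, 0.2, 0]], "yaw": [0, 0], "grip": [1, 1]}}

```text
time: 7.9
tool_pos: [0.6096, -0.1598, 0.094]
tool_rot: [0.052, -0.052, -0.705, 0.705]
contact_force: [-0.1, 0.9, -0.3]
gripper_width: -0.002
```

Request:
{"op": "play_rows", "data": {"slide": [[0, 0.2, 0], [0, 0.1, 0]], "yaw": [0, 0], "grip": [1, 1]}}

```text
time: 8.1
tool_pos: [0.6096, -0.1598, 0.092]
tool_rot: [0.052, -0.052, -0.705, 0.705]
contact_force: [-3.4, 0.6, 7.4]
gripper_width: -0.001
```

Request:
{"op": "play_rows", "data": {"slide": [[0, 0.2, 0], [0, 0.1, 0]], "yaw": [0, 0], "grip": [1, 1]}}

```text
time: 8.3
tool_pos: [0.6096, -0.1598, 0.0892]
tool_rot: [0.052, -0.052, -0.705, 0.705]
contact_force: [-3.9, 0.9, 7.0]
gripper_width: -0.0
```

Request:
{"op": "play_rows", "data": {"slide": [[0, 0.1, 0]], "yaw": [0], "grip": [1]}}

```text
time: 8.4
tool_pos: [0.6097, -0.1598, 0.089]
tool_rot: [0.052, -0.052, -0.705, 0.705]
contact_force: [-6.9, 2.5, 14.5]
gripper_width: -0.003
```

Request:
{"op": "play_rows", "data": {"slide": [[0, 0.1, 0]], "yaw": [0], "grip": [1]}}

```text
time: 8.5
tool_pos: [0.6097, -0.1598, 0.0889]
tool_rot: [0.052, -0.052, -0.705, 0.705]
contact_force: [-8.8, 3.3, 17.7]
gripper_width: 0.001
```

Request:
{"op": "play_rows", "data": {"slide": [[0, -1, 0], [0, -1.5, 0], [0.1, 0, 4.5], [0, 0, 4.5], [0, 0.6, 0], [0, 0.2, 0], [0, 0, 0]], "yaw": [0, 0, 0, 0, 0, 0, 0], "grip": [1, 1, 1, 1, 1, 1, 1]}}

```text
time: 9.2
tool_pos: [0.595, -0.2477, 0.1022]
tool_rot: [-0.052, 0.051, 0.706, -0.705]
contact_force: [-0.2, 1.8, -0.1]
gripper_width: 0.0
```

```bash
python3 - <<'E'
from h import *
plan([0.5954,-0.2486,0.089])
P=pose();f=cams.grab_frame('wrist');cv2.imwrite('pics/w5.png',f['image'][:,:,::-1])
E
```

```text
R [[-0.989, -0.001, -0.146], [0.146, 0.001, -0.989], [0.001, -1.0, -0.001]] p [ 0.595  -0.2477  0.1022]
slide cm [-0.06  1.32  0.09]
```

View pics/w5.png

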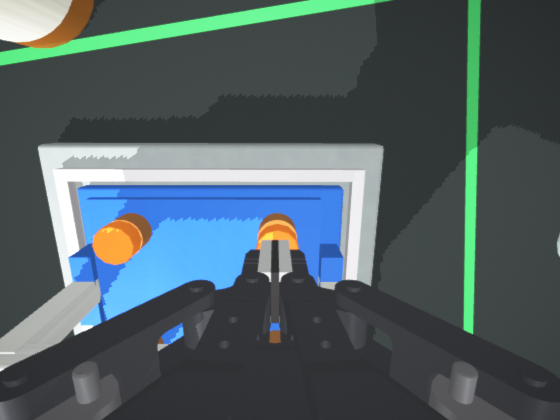

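The last cap is under the fingers at (277,230).

Request:
{"op": "play_rows", "data": {"slide": [[0, 0.4, 0.1], [0, 0.2, 0], [0, 0.1, 0]], "yaw": [0, 0, 0], "grip": [1, 1, 1]}}

```text
time: 9.55
tool_pos: [0.5951, -0.2489, 0.0953]
tool_rot: [-0.052, 0.051, 0.705, -0.705]
contact_force: [0.8, -0.3, 0.0]
gripper_width: 0.001
```

Request:
{"op": "play_rows", "data": {"slide": [[0, 0.2, 0], [0, 0.2, 0]], "yaw": [0, 0], "grip": [1, 1]}}

```text
time: 9.75
tool_pos: [0.5953, -0.2493, 0.0929]
tool_rot: [-0.052, 0.052, 0.705, -0.705]
contact_force: [-3.7, 2.4, 7.0]
gripper_width: 0.002
```

Request:
{"op": "play_rows", "data": {"slide": [[0, 0.2, 0], [0, 0.1, 0]], "yaw": [0, 0], "grip": [1, 1]}}

```text
time: 9.95
tool_pos: [0.5953, -0.2493, 0.0902]
tool_rot: [-0.052, 0.052, 0.705, -0.705]
contact_force: [-2.8, 1.8, 7.0]
gripper_width: -0.0
```

Request:
{"op": "play_rows", "data": {"slide": [[0, 0.1, 0]], "yaw": [0], "grip": [1]}}

```text
time: 10.05
tool_pos: [0.5953, -0.2493, 0.0893]
tool_rot: [-0.052, 0.052, 0.705, -0.705]
contact_force: [-3.5, 3.2, 7.5]
gripper_width: -0.001
```

Request:
{"op": "play_rows", "data": {"slide": [[0, 0.1, 0]], "yaw": [0], "grip": [1]}}

```text
time: 10.15
tool_pos: [0.5954, -0.2493, 0.089]
tool_rot: [-0.052, 0.052, 0.705, -0.705]
contact_force: [-6.0, 4.9, 14.9]
gripper_width: -0.0
```

Request:
{"op": "play_rows", "data": {"slide": [[0, 0.1, 0]], "yaw": [0], "grip": [1]}}

```text
time: 10.25
tool_pos: [0.5954, -0.2493, 0.0889]
tool_rot: [-0.052, 0.052, 0.705, -0.705]
contact_force: [-9.0, 5.2, 17.4]
gripper_width: 0.001
```

All four caps are at their stops. I'll lift and retreat, then look at the carrier again.

Request:
{"op": "play_rows", "data": {"slide": [[0, -2, 0], [0, -4.5, 0], [0, -4.5, 0], [0, -4.5, 0], [0, -4, 0], [4.1, 0, -1.0], [4.1, 0, -1.0], [4.1, 0, -0.9], [0, 0, 0], [0, 0, 0]], "yaw": [0, 0, 0, 0, 0, 0, 0, 0, 0, 0], "grip": [1, 1, 1, 1, 1, 1, 1, 1, 1, 1]}}

```text
time: 11.25
tool_pos: [0.4773, -0.2027, 0.281]
tool_rot: [0.052, -0.053, -0.705, 0.705]
contact_force: [0.3, 0.9, 0.5]
gripper_width: 0.004
```

```bash
python3 - <<'E'
from h import *
P=pose();f=cams.grab_frame('wrist');img=f['image'];print(P[1])
hsv=cv2.cvtColor(img,cv2.COLOR_RGB2HSV)
C=np.array([.5605,-.198,0]);a=np.radians(8.4);ux=np.array([np.cos(a),-np.sin(a),0]);uy=np.array([np.sin(a),np.cos(a),0])
v=img[:,:,::-1].copy()
for sx in(-1,1):
  for sy in(-1,1):
    q=proj(f,C+sx*.042*ux+sy*.045*uy+[0,0,.078],P);cv2.circle(v,tuple(int(round(t)) for t in q),1,(255,255,0),-1);print(sx,sy,q.round(1))
    q=proj(f,C+sx*.007*ux+sy*.08*uy+[0,0,.126],P);cv2.circle(v,tuple(int(round(t)) for t in q),1,(0,0,255),-1)
m=cv2.inRange(hsv,(5,150,120),(18,255,255));m[200:]=0
k,l,st,ce=cv2.connectedComponentsWithStats(m)
for i in range(1,k):
    if st[i,4]>50: print(st[i].tolist(),ce[i].round(1),onz(f,ce[i],.078,P).round(4))
cv2.imwrite('pics/w6.png',cv2.resize(v[20:190,150:370],None,fx=3.6,fy=3.5,interpolation=cv2.INTER_CUBIC))
E
```

```text
[ 0.47734338 -0.2026944   0.28101778]
-1 -1 [301.  147.9]
-1 1 [217.3 147.9]
1 -1 [302.9  63.1]
1 1 [213.2  63.1]
[203, 52, 24, 26, 465] [214.8  64.5] [ 0.6072 -0.161   0.078 ]
[292, 52, 22, 26, 448] [302.2  64.4] [ 0.5944 -0.2478  0.078 ]
[208, 137, 22, 21, 362] [218.6 147. ] [ 0.5263 -0.1489  0.078 ]
[291, 137, 20, 21, 343] [300.4 147.1] [ 0.5133 -0.2358  0.078 ]
```

View pics/w6.png

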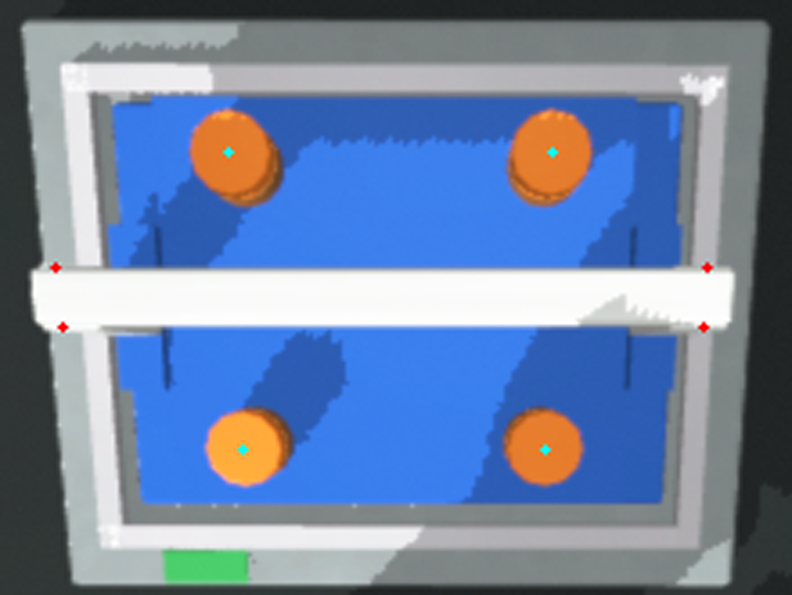

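All four cap tops now match the predicted home-height points, and the carrier has not moved. Next I'll turn 90° and open.

Request:
{"op": "play_rows", "data": {"slide": [[-4, 0, 0], [-4, 0, 0], [0, 0, 0], [0, 0, 0], [0, 0, 0], [0, 0, 0], [0, 0, 0], [0, 0, 0], [0, 0, 0], [0, 0, 0], [0, 0, 0], [0, 0, 0]], "yaw": [0, 0, -8.2, -8.2, -8.2, -8.2, -8.2, -8.2, -8.2, -8.2, -8.2, -8.2], "grip": [-1, -1, -1, -1, -1, -1, -1, -1, -1, -1, -1, -1]}}

```text
time: 12.5
tool_pos: [0.5583, -0.2153, 0.2807]
tool_rot: [-0.425, 0.425, -0.565, 0.565]
contact_force: [0.1, 0.4, -0.7]
gripper_width: 0.996
```

Request:
{"op": "play_rows", "data": {"slide": [[0, 2, 0], [0, 2, 0], [0, 0, 0], [0, 0, 0]], "yaw": [-8, 0, 0, 0], "grip": [-1, -1, -1, -1]}}

```text
time: 12.9
tool_pos: [0.5576, -0.2149, 0.2406]
tool_rot: [0.462, -0.462, 0.536, -0.535]
contact_force: [0.6, -0.6, -0.1]
gripper_width: 1.001
```

```bash
python3 - <<'E'
from h import *
a=np.radians(8.4)
plan([.5605,-.198,.110],[np.cos(a),-np.sin(a)])
P=pose();f=cams.grab_frame('wrist');cv2.imwrite('pics/w7.png',f['image'][:,:,::-1])
E
```

```text
R [[-0.147, -0.001, 0.989], [-0.989, 0.0, -0.147], [-0.0, -1.0, -0.001]] p [ 0.5576 -0.2149  0.2406]
slide cm [-1.71 13.06  0.05]
yaw deg options [-4.0000e-02  1.7996e+02]
```

View pics/w7.png

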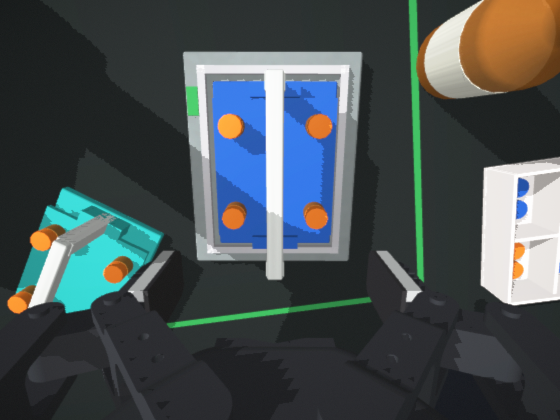

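The bar at column 275 is midway between the jaws. I'll descend.

Request:
{"op": "play_rows", "data": {"slide": [[-1.7, 3, 0.05], [0, 4, 0], [0, 3, 0], [0, 2, 0], [0, 0.6, 0], [0, 0, 0]], "yaw": [0, 0, 0, 0, 0, 0], "grip": [-1, -1, -1, -1, -1, -1]}}

```text
time: 13.55
tool_pos: [0.5603, -0.1981, 0.1152]
tool_rot: [-0.462, 0.462, -0.535, 0.535]
contact_force: [-0.0, -0.8, -0.0]
gripper_width: 0.999
```

```bash
python3 - <<'E'
from h import *
plan([.5605,-.198,.110])
P=pose();f=cams.grab_frame('wrist');cv2.imwrite('pics/w8.png',f['image'][:,:,::-1])
E
```

```text
R [[-0.147, 0.0, 0.989], [-0.989, -0.0, -0.147], [0.0, -1.0, 0.0]] p [ 0.5603 -0.1981  0.1152]
slide cm [-0.01  0.52  0.02]
```

View pics/w8.png

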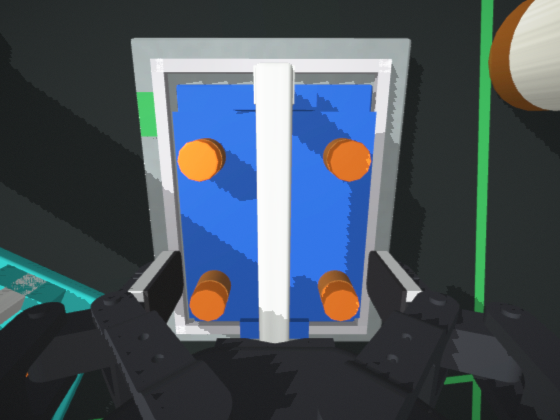

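The bar is centred between the open jaws. I'll go down 5 mm and close.

Request:
{"op": "play_rows", "data": {"slide": [[0, 0.5, 0], [0, 0, 0], [0, 0, 0], [0, 0, 0], [0, 0, 0], [0, 0, 0], [0, 0, 0], [0, 0, 0], [0, 0, 0], [0, 0, 0]], "yaw": [0, 0, 0, 0, 0, 0, 0, 0, 0, 0], "grip": [-1, -1, 1, 1, 1, 1, 1, 1, 1, 1]}}

```text
time: 14.6
tool_pos: [0.5601, -0.1979, 0.11]
tool_rot: [-0.462, 0.462, -0.535, 0.536]
contact_force: [1.3, -0.5, 1.3]
gripper_width: 0.149
```

```bash
python3 - <<'E'
from h import *
plan([.5605,-.198,.110])
P=pose();f=cams.grab_frame('wrist');cv2.imwrite('pics/w9.png',f['image'][:,:,::-1])
E
```

```text
R [[-0.147, 0.001, 0.989], [-0.989, -0.0, -0.147], [0.0, -1.0, 0.001]] p [ 0.5601 -0.1979  0.11  ]
slide cm [-0.    0.    0.04]
```

View pics/w9.png

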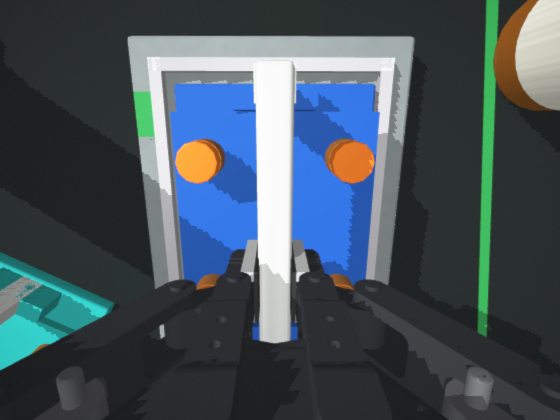

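The bar is gripped (opening about 13 mm). I'll lift gently.

Request:
{"op": "play_rows", "data": {"slide": [[0, -0.2, 0], [0, -0.4, 0], [0, -0.6, 0], [0, -0.6, 0], [0, -0.4, 0], [0, 0, 0]], "yaw": [0, 0, 0, 0, 0, 0], "grip": [1, 1, 1, 1, 1, 1]}}

```text
time: 15.25
tool_pos: [0.5604, -0.1982, 0.133]
tool_rot: [-0.462, 0.462, -0.535, 0.536]
contact_force: [0.0, -0.1, -4.9]
gripper_width: 0.156
```

```bash
python3 - <<'E'
from h import *
s=readout.state();print(s['contact_force'],s['ft_torque'])
for n in('wrist','side'):
    f=cams.grab_frame(n);i=f['image'][:,:,::-1]
    cv2.imwrite(f'pics/{n}10.png',i if n=='wrist' else cv2.resize(i[120:250,220:370],None,fx=4,fy=4,interpolation=cv2.INTER_CUBIC))
E
```

```text
[ 0.01981047 -0.08084985 -4.91515001] [ 0.01259806 -0.0166707  -0.01839689]
```

View pics/wrist10.png

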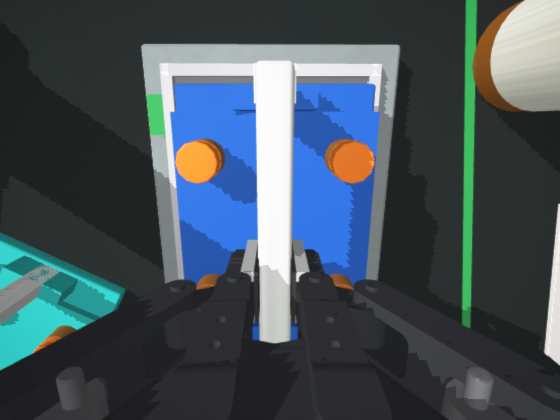

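View pics/side10.png

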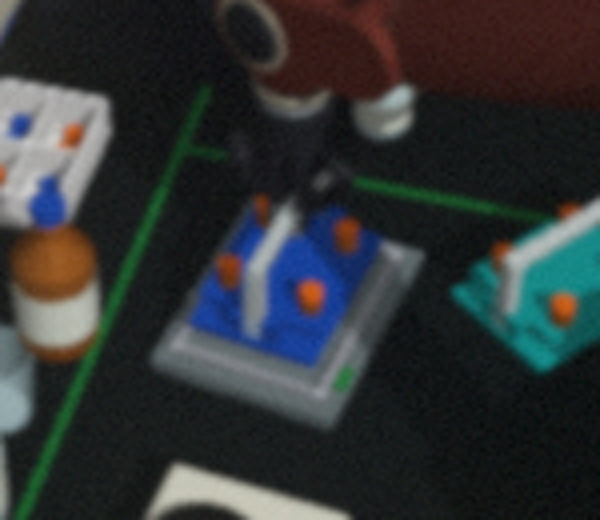

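The load is 4.9 N with near-zero moment, so it hangs level, and it sits in the gripper as before. Now the rest of the lift.

Request:
{"op": "play_rows", "data": {"slide": [[0, -0.4, 0], [0, -0.8, 0], [0, -1.2, 0], [0, -1.4, 0], [0, -1.4, 0], [0, -1.2, 0], [0, -0.8, 0], [0, -0.5, 0], [0, -0.3, 0], [0, 0, 0], [0, 0, 0], [0, 0, 0]], "yaw": [0, 0, 0, 0, 0, 0, 0, 0, 0, 0, 0, 0], "grip": [1, 1, 1, 1, 1, 1, 1, 1, 1, 1, 1, 1]}}

```text
time: 16.55
tool_pos: [0.5594, -0.1977, 0.2109]
tool_rot: [0.462, -0.462, 0.536, -0.535]
contact_force: [-0.3, -0.3, -5.7]
gripper_width: 0.149
```

Request:
{"op": "play_rows", "data": {"slide": [[0, 0, 0], [0, 0, 0], [0, 0, 0], [0, 0, 0], [0, 0, 0]], "yaw": [0, 0, 0, 0, 0], "grip": [1, 1, 1, 1, 1]}}

```text
time: 17.05
tool_pos: [0.5598, -0.1979, 0.2118]
tool_rot: [0.462, -0.462, 0.535, -0.535]
contact_force: [0.3, -0.2, -5.7]
gripper_width: 0.153
```

```bash
python3 - <<'E'
from h import *
s=readout.state();print(s['contact_force'],s['ft_torque'],s['joint_vel'].round(4))
P=pose();print(P)
f=cams.grab_frame('wrist');v=f['image'][:,:,::-1].copy();h=P[1][2]-.110
C=np.array([P[1][0],P[1][1],h]);a=np.radians(8.4);ux=np.array([np.cos(a),-np.sin(a),0]);uy=np.array([np.sin(a),np.cos(a),0])
for sx in(-1,1):
    q=proj(f,C+sx*.042*ux+.045*uy+[0,0,.078],P);print(sx,q.round(1));cv2.circle(v,tuple(int(round(t)) for t in q),2,(255,255,0),-1)
cv2.imwrite('pics/w11.png',v)
i=cams.grab_frame('scene')['image'][:,:,::-1];j=cams.grab_frame('side')['image'][:,:,::-1]
cv2.imwrite('pics/both11.png',np.hstack([cv2.resize(i[100:320,140:340],(400,440)),cv2.resize(j[100:320,190:390],(400,440))]))
E
```

```text
[ 0.31482048 -0.2456017  -5.73361074] [-0.00431762  0.00376632 -0.00592341] [ 0.0002 -0.0008 -0.0013 -0.0013 -0.0024 -0.0018]
(array([[-1.46653135e-01,  2.42523077e-06,  9.89187979e-01],
       [-9.89187979e-01,  4.22657364e-06, -1.46653135e-01],
       [-4.53654354e-06, -1.00000000e+00,  1.77916885e-06]]), array([ 0.55982631, -0.19785274,  0.21181999]))
-1 [194.1 162.1]
1 [352.1 162.1]
```

View pics/w11.png

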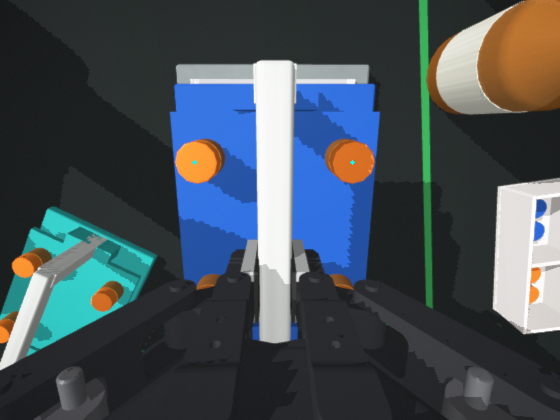

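View pics/both11.png

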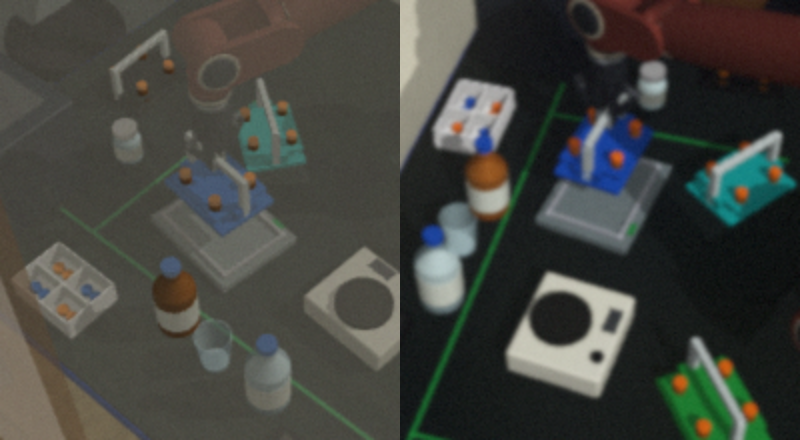

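The carrier is lifted 10.2 cm, and it is level and still in the hand. The two visible cap tops, at (196,160) and (352,161), match their home positions, and the bystanders have not moved. I'll hand it in.

```bash
python3 -c "
from plant import workorder,readout
print(workorder.job_done());s=readout.state();print(s['time'],s['tool_pos'],s['contact_force'])"
```

```text
the job is handed in; nothing more can be done
None
the job is handed in; nothing more can be done
```

I pressed all four caps home while the carrier stood on its station. I then gripped the bar at its centre, lifted the carrier straight up about 10.2 cm, and handed the job in while still holding it there, at about 17 s.

- **Caps:** each one stopped hard at TCP z of about 0.089 m, which is the expected home height, under 17–21 N. Afterwards all four tops lined up with their home positions in the wrist view.
- **Lift:** at the end the load was 5.7 N with almost no moment, the tool was exactly vertical, and the jaws were stopped on the bar (about 13 mm opening). The carrier had not shifted in the grip.
- **Surroundings:** by eye in the scene and side views, the bottles, beaker, jar and look-alike carriers had not moved. I did not check the tip box in the last pictures.
- **Small disagreement:** the load read 4.9 N just after lift-off and 5.7 N at the top. The force readings vary by about 1 N, so I put it down to sensor noise.
- **Not checked:** after the lift only two of the four caps were fully visible. The robot state could no longer be read once the job was handed in.

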